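# Set the air for the blow-off of a bowl

## Robot

A 6-joint arm with a two-finger parallel gripper is mounted at the origin on the work surface. World frame = base frame: x ahead of the robot, y to its left, z up, the work surface at z = 0. Lengths are in mm, angles in rad, forces in N, time in s.
With the tool pointing down it reaches from about 375 to 925 mm from the base axis. Payload 5.7 kg.
Tool frame: the origin (TCP) lies midway between the tips of the shut fingers; the grasp point (between the pads) lies 19 mm behind it; z points along the fingers, y is the line along which they close (so a half turn about z gives the same grasp; the last joint's range is limited). The gripper opens to 88 mm and grips with 3 to 60 N. Pads are 20 mm wide; open, the fingers measure 115 mm over their backs; the gripper's body (75 mm by 178 mm) begins 61 mm behind the grasp point.
Start: joints at [-1.433, 0.359, 1.51, -0, 1.272, -0.115], TCP at [150.056, -580.901, 222.623] pointing down, gripper open.
Joint ranges: [-2.97, 2.97], [-1.01, 2.36], [0.21, 2.38], [-0.96, 4.11], [0.2, 2.71], [-2.98, 2.98]. Speed limits (rad/s): [2.39, 2.39, 3.14, 3.14, 3.14, 3.14].

## Interface

Orientations are given as a 3x3 rotation matrix whose columns are the frame's x, y, z axes.
In Python, from rig import state, read_camera, camera_params, hand_in, look_for gives the robot as it stands.
- The arm moves only by the shell command python3 -m crank 'ROWS' [FORCE]. ROWS is JSON, a list of rows, each a list of 3 entries, a list of its own where there are three numbers: the shift along the tool's x, y, z in mm, then the turn, a rotation vector about the tool's x, y, z in rad, then the finger opening in mm, from 0 to 87.8. In form: [[[tx, ty, tz], [wx, wy, wz], hand], ...]. A call has 1 to 5 rows; each row is the pose to reach, as a shift and turn from the pose commanded when the call began, along the tool's axes at that moment; what a row does not reach only later rows make up. A row lasts 1/8 s, in which the tool goes at most 62.5 mm and 10.7 degrees, less where a joint would pass 70% of its speed; a pose out of reach is approached as far as the arm can. A call with a gripper value outside its range is refused whole. The fingers move at their own pace and stop on an object; FORCE is the grip in N (left out, the last holds). Time passes only in rows, so rows that repeat a pose let the fingers close. It gives the time, the measured TCP pose, the force, the opening and the grip force at its end, in the units of the state.
- state(): the state, without advancing time (a new reading comes with each control period).
- read_camera(name): name is "scene" or "side" or "wrist"; returns (picture, depth): 400x640x3 uint8, red, green, blue; 400x640 float32, mm along the optical axis (not along the pixel's ray), 0 where there is no reading.
- camera_params(name): a dict with "vfov" (degrees; the focal length in pixels is half the picture's height over the tangent of half this angle, whatever the lens; pixels are square), "cx", "cy" (the principal point, pixels), "cam_to_world" (4x4, takes a point from camera to world coordinates); the wrist camera has in their place "T_tool_cam" (4x4, takes a point from camera to tool coordinates, whose origin is the TCP and whose axes are the flange's). Camera axes: x right, y down, z forward; pixel columns grow to the right and rows downward; lengths in mm; the calibration is good to about 2 mm. A picture is of the moment at which its call begins: read the wrist's pose just before it. camera_params takes no time and is no camera call.
- hand_in(): hands the job in; it is judged then, once.
Trained networks look in the newest picture that a camera, given by its name, has taken for a name from the list of things; names that differ only in an ending like _2 or _b are one class to them, and where a whole thing is asked for, a point or a joint stands for the part that bears it (a point fixed in the world has none). Each returns a list of dicts, best first, with "score" (0 to 1); they miss things now and then, are a little off and sometimes report something else, mostly with a low value. They report only what shows in the picture. A call takes as long as a camera call. They do not tell look-alikes from the thing itself.
- look_for(camera, name): "point" ([column, row] in pixels, amid what is visible of it).
The state is a dict: "clock": time; "joint_pos": joint angles; "joint_velocities": joint speeds; "joint_torque": joint torques, N m; "position": TCP position; "orientation": TCP orientation; "ft_force": force on the tool from outside, world axes, zero at the start; "wrist_torque": the same for the moment, N m; "grip_width": finger opening in mm; "grip_force": force on a finger pad.
Only numpy, scipy, OpenCV 4.12 (cv2) and the standard library are available. Lean on these libraries where they do the work, as an engineer would, in place of code of your own. Each camera call takes 0.05 s, during which the arm holds its last target. There are 200 camera calls.

## Task

Get the blow-off station ready while its air is still off at the mains: slide the carriage with the bowl fully home to its end stop under the nozzles, the bowl staying in its seat. Then set the air valve by its handwheel: wind it clockwise until it is shut on its stop and back it off exactly two full turns, and finish still gripping the wheel's crank handle, holding the wheel at that setting so that it cannot creep when the air comes on. Leave the other things on the bench where they are.

Things in the scene. Friction and masses are not known exactly. Their poses are not given: they have to be found in the camera images.
- station: Blow-off station fixed to the bench: aluminium base plate 220 (x) x 650 (y) x 12 mm; origin on the bench surface; x axis away from the robot (yaw varies by up to 15 degrees), y to the left, z up. Two rails run along y at x = 0, 24 mm above the bench. Valve axis at x -85, y -240 mm; filter-regulator with gauge, 143 mm tall, at x +75, y -325 mm.
- cross_pipe (a point): Middle of the steel pipe, 27 mm thick, that crosses above the rails along the station's x axis, 150 mm above the bench (fittings' top at 170 mm), at the station's x 0, y -60 mm. It stands on an upright pipe at x -85 mm and a post at x +82 mm. Three brass nozzles hang from it down to 116 mm above the bench.
- carriage (a joint): Slide of the carriage along the rails, in m: 0 = fully out (to the station's left, +y), 0.18 = home against the end stop, with the bowl centred under the nozzles. It moves along the station's -y as the value grows, resists with about 3 N and stays where it is left. It starts fully out.
- carriage_grip (a point): Middle of the carriage's U-shaped pull handle: a round steel bar 12 mm thick, 80 mm long along the station's x axis, 100 mm above the bench, free below down to the carriage plate (top 36 mm above the bench). It lies 120 mm behind the bowl's centre (+y side), 57 mm from the bowl's rim; at home it is at the station's x 0, y +60 mm, clear of the cross pipe.
- nest (a point): Centre of the bowl's seat, between four locating pins 9 mm tall, on top of the carriage plate 36 mm above the bench; it moves with the carriage. The plate is 110 mm wide (x) and 215 mm long (y).
- bowl: Black appliance bowl with a steel rim, 125 mm across (138 mm over its two small ears), 60 mm tall, about 0.2 kg, standing loose between the locating pins on the carriage; origin at the centre of its underside, z up. Its rim passes 20 mm below the nozzles.
- valve_wheel (a joint): Turn of the valve's handwheel in rad: 0 = shut on its seat, a solid stop; grows anticlockwise seen from above (opening); one turn = 6.283; ends at 25. Stiff (4 to 5 N at the handle), stays where it is left, starts 0.4 to 1.2 turns open. The wheel keeps its height; only the thin stem in its hub rises, 4 mm a turn, from 4 to at most 20 mm above the hub.
- wheel_center (a point): Point on the handwheel's vertical axis at the height of its rim, 160 mm above the bench. The dark iron wheel has five spokes, a rim 125 mm across over all and 15 mm thick (top 168 mm above the bench) and a hub 32 mm across (top at 168 mm).
- crank_handle: Upright black revolving handle on the wheel's rim: a cylinder 21 mm in diameter, 56 mm tall, from 173 to 229 mm above the bench; origin at the centre of its lower end, 55 mm from the wheel's axis. It spins freely about its own axis, so it can stay gripped without turning the gripper. With the valve shut it stands on the +y side (station) of the wheel's axis.
- handle_grip (a point): Point on the crank handle's axis at the height to grip it, 203 mm above the bench.
- spare_bowl: finished black bowl, 126 mm across, 60 mm tall, standing on the bench to the left (not part of the job); origin at the centre of its underside.
- spray_can: bare metal spray can, 52 mm diameter, 200 mm tall, standing left of the station (not part of the job); origin at the centre of its underside.
- trigger_bottle: clear bottle with a trigger head, 72 mm diameter, 218 mm tall, standing right of the station (not part of the job); origin at the centre of its underside.
- screw_tub: white open tub of screws, 130 x 170 x 55 mm tall, on the bench to the right, nearer the robot (not part of the job); origin at the centre of its underside.
- screwdriver: screwdriver 170 mm long lying on the bench to the left, nearer the robot; its x axis runs along it to the tip (not part of the job); origin at the centre of its underside.
- spanner: spanner 150 mm long, lying on the station's base plate along the near side of the rails; its x axis runs along it (not part of the job); origin at the centre of its underside.
- carton: small cardboard box 100 x 70 x 60 mm tall, on the bench to the right (not part of the job); origin at the centre of its underside.
There are look-alikes about, which are no part of the job. What is shaped like the bowl but pink or turquoise is not meant.

How it is judged (in metres and radians):
On the way, in this order (a step that is already met when the one before it is completed fails the run):
1. the carriage is home against its end stop with the bowl in its seat (value of joint carriage above 0.174 m and horizontal distance between bowl and nest below 0.008 m and angle between bowl's own z axis and vertical below 0.1 rad), for 0.2 s.
2. the valve is wound shut on its stop (value of joint valve_wheel below 0.06 rad), for 0.1 s.
At the end, for the whole second after the job is handed in: The carriage is within 6 mm of its end stop with the bowl upright (within 0.1 rad), at rest and within 8 mm of the centre of its seat; the handwheel is at rest two turns open from its stop, within 0.2 rad (12.37 to 12.77 rad); the fingers grip the crank handle with more than 8 N (all of step 1 and value of joint valve_wheel between 12.366 and 12.766 rad and velocity of joint valve_wheel between -0.1 and 0.1 rad/s and contact force between the fingers and crank_handle above 8 N and linear speed of bowl below 0.02 m/s); the arm keeps its last pose, push and grip.
It fails at once if the bowl tips or leaves its seat (angle between bowl's own z axis and vertical above 0.3 rad or horizontal distance between bowl and nest above 0.02 m).
It fails at once if another thing on the bench is shifted by more than 30 mm (distance of any of spare_bowl, spray_can, trigger_bottle, screw_tub, screwdriver, spanner, carton from where it was at the start of the episode above 0.03 m).
It also fails if it takes over 67 s, if anything falls off the work surface, if the arm or the gripper's body presses on something with over 40 N, if the wrist force passes 120 N, or if a joint passes its speed limit or range.

## Working session

There is one attempt and no reset: what is moved stays moved. The work goes in short steps, Python scripts to look and compute and a shell command to move; the robot and the scene stay as the last step left them, time stands still between calls to the robot, and variables do not carry over. Pictures are saved under pics/ and viewed, at most 10 in all, crops included, and the job is handed in when it is done.

```bash
ls; mkdir -p pics; cat > h.py <<'E'
import numpy as np, cv2
from rig import *
def cam(n):
    p=camera_params(n); f=200/np.tan(np.radians(p['vfov'])/2)
    if 'cam_to_world' in p: T=np.array(p['cam_to_world'])
    else:
        s=state(); W=np.eye(4); W[:3,:3]=s['orientation']; W[:3,3]=s['position']; T=W@np.array(p['T_tool_cam'])
    return f,p['cx'],p['cy'],T
def cloud(c,d):
    f,cx,cy,T=c; v,u=np.mgrid[:400,:640]
    P=np.stack([(u-cx)/f*d,(v-cy)/f*d,d],-1)
    W=P@T[:3,:3].T+T[:3,3]; W[d<=0]=np.nan; return W
E
python3 - <<'E'
from h import *
for n in ('scene','side'):
    c=cam(n); im,d=read_camera(n); W=cloud(c,d); np.savez(n,im=im,W=W)
    cv2.imwrite(f'pics/{n}0.png',im[:,:,::-1])
    for t in ('station','carriage_grip','bowl','crank_handle','valve_wheel','spray_can','trigger_bottle','cross_pipe'):
        for r in look_for(n,t)[:3]:
            u,v=map(int,r['point']); 
            print(n,t,round(r['score'],2),u,v,W[min(v,399),min(u,639)].round())
print(state())
E
```

```text
pics
scene station 0.68 342 205 [490.  98.  15.]
scene station 0.64 342 278 [ 611. -138.    9.]
scene station 0.4 354 128 [349. 483.  -0.]
scene carriage_grip 0.96 373 221 [616.  62.  58.]
scene bowl 0.86 313 183 [354. 136.  12.]
scene bowl 0.86 289 227 [375. -60.   4.]
scene bowl 0.83 370 199 [569. 145.  47.]
scene crank_handle 0.43 289 289 [ 553. -320.  228.]
scene valve_wheel 0.6 292 282 [ 533. -280.  168.]
scene valve_wheel 0.52 338 280 [ 610. -166.   47.]
scene spray_can 0.9 397 118 [518. 472. 132.]
scene spray_can 0.5 237 378 [ 544. -524.  159.]
scene trigger_bottle 0.63 237 378 [ 544. -524.  159.]
scene cross_pipe 0.96 341 280 [ 618. -163.   49.]
side station 0.56 300 207 [603. -93.  19.]
side carriage_grip 0.74 277 251 [577. 179.  34.]
side bowl 0.98 336 245 [387.  57.  11.]
side bowl 0.94 284 227 [600.  67.  48.]
side bowl 0.89 226 290 [671. 388.  20.]
side crank_handle 0.39 329 145 [ 549. -313.  210.]
side valve_wheel 0.59 306 248 [488. 114.  16.]
side spray_can 0.56 243 312 [504. 518. 160.]
side cross_pipe 0.7 297 211 [607. -69.  15.]
{'clock': 0.9, 'joint_pos': array([-1.43308417e+00,  3.58762484e-01,  1.51041731e+00,  1.07253446e-05,
        1.27247989e+00, -1.15086110e-01]), 'joint_velocities': array([-2.28680670e-04,  7.27832351e-04, -3.71595591e-05,  3.72693879e-04,
       -6.08697520e-04, -1.13647432e-04]), 'joint_torque': array([-9.53957388e-04, -5.15325415e+01, -2.71130598e+01,  6.77149161e-02,
        2.45504914e-02, -1.74207810e-05]), 'position': array([ 150.06852894, -580.89628249,  222.63853172]), 'orientation': array([[ 9.68217115e-01,  2.50111211e-01,  9.53228372e-07],
       [ 2.50111210e-01, -9.68217113e-01,  6.78002210e-05],
       [ 1.78805274e-05, -6.54069213e-05, -9.99999998e-01]]), 'ft_force': array([-0.63137213, -0.24598098, -0.00497212]), 'wrist_torque': array([-0.02153806,  0.00389188, -0.05082771]), 'grip_force': 0.0, 'grip_width': 87.80057345848209}
```

View pics/scene0.png

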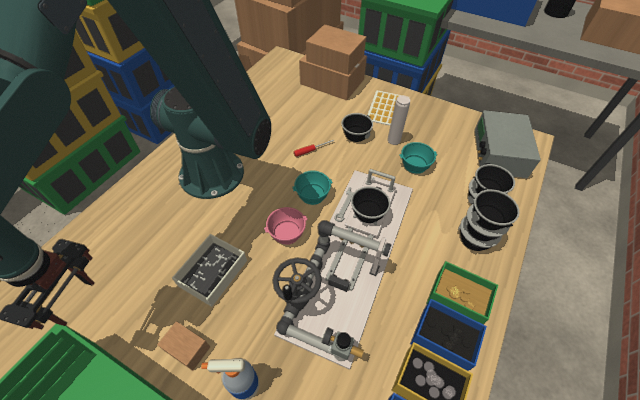

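View pics/side0.png

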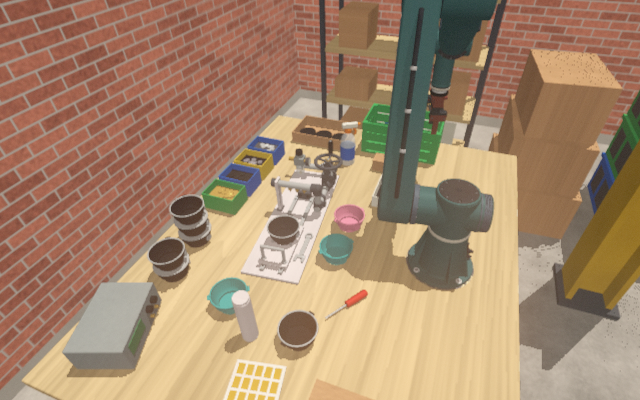

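The scene picture shows the station on the right: black bowl on the carriage (370,203), pull handle (380,180), wheel (297,282) and its black crank handle (~287,290). Possible mix-ups for the bowl are the teal bowls (313,187) and (418,157), the pink bowl (286,227), the spare black bowl (357,127) and the stacks (493,210). For the crank handle, they are the upright pipe fittings at (323,230) and (283,325). I choose the black bowl between the rails and the black upright on the wheel rim.

```bash
cat > m.py <<'E'
from h import *
A=[];C=[]
for n in ('scene','side'):
    z=np.load(n+'.npz'); W=z['W'].reshape(-1,3); im=z['im'].reshape(-1,3).astype(int)
    ok=np.isfinite(W[:,0])&(W[:,0]>380)&(W[:,0]<850)&(abs(W[:,1]+60)<400)
    W=W[ok]; im=im[ok]
    b=(W[:,2]>6)&(W[:,2]<18)&(im.min(1)>150)&(np.ptp(im,axis=1)<25)
    m=np.zeros((900,1000),np.uint8); m[(W[b,1]+500).astype(int),W[b,0].astype(int)]=255
    m=cv2.morphologyEx(cv2.dilate(m,np.ones((5,5))),cv2.MORPH_CLOSE,np.ones((9,9)))
    k,l,st,ce=cv2.connectedComponentsWithStats(m); i=1+st[1:,4].argmax()
    p=np.argwhere(l==i)[:,::-1].astype(np.float32); r=cv2.minAreaRect(p)
    print(n,'plate',r[0][0],r[0][1]-500,r[1],r[2])
    for name,lo,hi,xy,rad in (('handle',90,112,(610,190),90),('rim',158,175,(533,-290),90),('crank',178,240,(550,-310),60),('bowlrim',88,102,(600,67),75)):
        s=(W[:,2]>lo)&(W[:,2]<hi)&(np.hypot(*(W[:,:2]-xy).T)<rad)
        q=W[s]
        if len(q)>5:
            r=cv2.minAreaRect(q[:,:2].astype(np.float32)); print(name,len(q),q.mean(0).round(1),np.round(r[0],1),np.round(r[1],1),round(r[2],1),q[:,2].max().round())
im=np.load('scene.npz')['im']; im2=np.load('side.npz')['im']
a=cv2.resize(im[150:370,250:430],(490,600)); b=cv2.resize(im2[130:290,230:370],(310,354)); b=cv2.copyMakeBorder(b,0,246,0,0,cv2.BORDER_CONSTANT)
cv2.imwrite('pics/crop0.png',np.hstack([a,b])[:,:,::-1])
E
python3 m.py
```

```text
scene plate 635.5875244140625 -358.1914367675781 (216.21141052246094, 20.796079635620117) 7.21426248550415
handle 195 [580.6 186.6  98.3] [581.5 163.3] [ 98.9 134.1] 12.2 109.0
rim 1067 [ 538.5 -266.2  165. ] [ 536.3 -265.3] [121.5 121.9] 65.2 175.0
crank 127 [ 547.8 -322.7  214.1] [ 546.2 -320.2] [20.1 18.6] 55.8 232.0
bowlrim 124 [598.   64.4  94.3] [594.8  75.6] [120.2  72.7] 26.0 98.0
side plate 585.71533203125 49.557861328125 (221.92727661132812, 476.8302917480469) 5.927504062652588
handle 164 [576.1 193.2 100.6] [583.5 165.5] [101.5 131.5] 8.5 110.0
rim 295 [ 534.1 -259.4  166.3] [ 534.5 -260.4] [120.4 117.5] 75.7 174.0
crank 53 [ 543.  -312.6  209.8] [ 544.3 -313.6] [17.8 16.3] 23.0 234.0
bowlrim 110 [601.5  68.   94.5] [596.2  75.9] [121.4  72.7] 27.6 101.0
```

View pics/crop0.png

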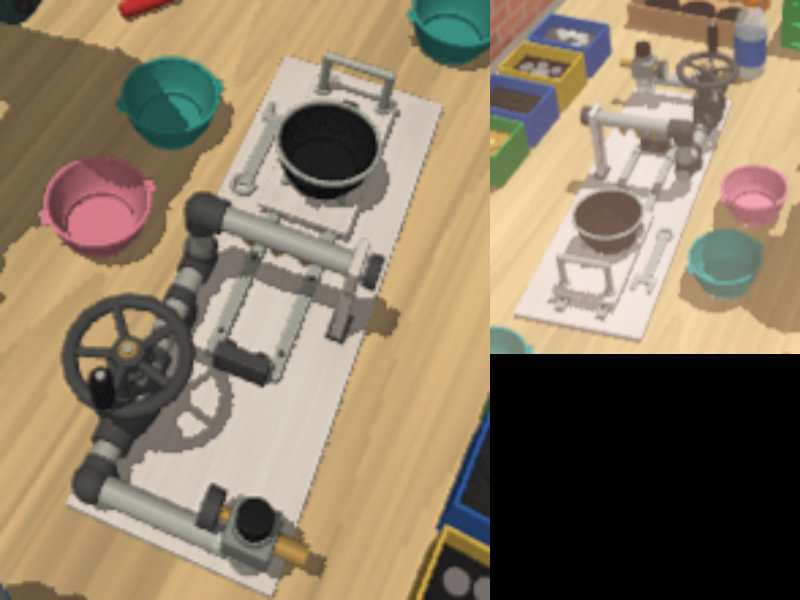

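The crop confirms it: black bowl on the carriage plate with the U handle behind it, and a black upright crank on the near-right part of the wheel rim. The station's yaw is about +6°. Next I refine the handle and the frame.

```bash
cat >> h.py <<'E'
def shift(x,y,z):
    s=state(); return (s['orientation'].T@(np.array([x,y,z])-s['position'])).round(1)
E
python3 - <<'E'
from h import *
from scipy.optimize import least_squares
for n in ('scene','side'):
    W=np.load(n+'.npz')['W'].reshape(-1,3); W=W[np.isfinite(W[:,0])]
    s=(W[:,2]>92)&(W[:,2]<112)&(abs(W[:,0]-575)<80)&(W[:,1]>185)&(W[:,1]<270); q=W[s]
    r=cv2.minAreaRect(q[:,:2].astype(np.float32)); print(n,len(q),q.mean(0).round(1),r, np.median(q,0))
    s=(W[:,2]>158)&(W[:,2]<175)&(np.hypot(W[:,0]-535,W[:,1]+264)<80); q=W[s]; d=np.hypot(*(q[:,:2]-[535,-263]).T); q=q[d>45]
    f=least_squares(lambda p:np.hypot(q[:,0]-p[0],q[:,1]-p[1])-56,[535,-264],loss='soft_l1',f_scale=3); print(f.x)
print(shift(150,-581,320),shift(420,-420,320),shift(566,222,250))
E
```

```text
scene 104 [569.7 218.5 102. ] ((569.028076171875, 219.94949340820312), (89.1849365234375, 18.55208969116211), 11.159374237060547) [570.43965339 218.35602374 102.98759463]
[ 537.6364065  -267.14658015]
side 93 [567.2 224.5 104.1] ((568.2622680664062, 223.3046417236328), (89.71690368652344, 11.681726455688477), 6.630407810211182) [566.6418506  223.99411186 105.16093177]
[ 534.55098089 -259.47739969]
[ -0.1   0.1 -97.4] [301.6 -88.3 -97.4] [ 603.5 -673.4  -27.3]
```

```bash
python3 -m crank '[[[0,0,-62],[0,0,0],40],[[40,-10,-97],[0,0,0.145],40],[[100,-30,-97],[0,0,0.145],40],[[160,-50,-97],[0,0,0.145],40],[[220,-75,-97],[0,0,0.145],40]]' 30
python3 - <<'E'
from h import *
print(shift(480,-150,300),shift(568.5,221.5,240))
E
```

```text
clock: 1.52
position: [342.7, -454.7, 319.9]
orientation: [[0.994, 0.107, 0.001], [0.107, -0.994, -0.001], [0.0, 0.001, -1.0]]
ft_force: [0.5, -0.2, 0.2]
grip_width: 42.0
grip_force: 0.0
[ 169.2 -288.2   19.8] [ 297.  -648.1   79.6]
```

```bash
python3 -m crank '[[[31,-54,0],[0,0,0],40],[[62,-108,0],[0,0,0],40],[[93,-161,0],[0,0,0],40],[[124,-214,0],[0,0,0],40],[[155,-267,0],[0,0,0],40]]'
python3 -m crank '[[[20,-57,0],[0,0,0],40],[[40,-114,0],[0,0,0],40],[[60,-171,0],[0,0,0],40],[[80,-228,0],[0,0,0],40],[[100,-285,0],[0,0,0],40]]'
python3 - <<'E'
from h import *
print(shift(568.5,221.5,200),shift(568.5,221.5,90))
E
```

```text
clock: 2.15
position: [467.1, -171.7, 319.9]
orientation: [[0.994, 0.107, 0.001], [0.107, -0.994, -0.0], [0.001, 0.0, -1.0]]
ft_force: [0.8, -0.3, 0.4]
grip_width: 40.3
grip_force: 0.0
clock: 2.78
position: [535.5, 122.6, 319.9]
orientation: [[0.994, 0.108, 0.001], [0.108, -0.994, -0.0], [0.001, 0.0, -1.0]]
ft_force: [1.4, -0.9, -0.5]
grip_width: 40.0
grip_force: 0.0
[ 43.4 -94.8 120. ] [ 43.3 -94.8 230. ]
```

```bash
python3 -m crank '[[[22,-48,0],[0,0,0],40],[[40,-90,20],[0,0,0],40],[[42,-93,70],[0,0,0],40],[[42,-93,120],[0,0,0],40],[[42,-93,120],[0,0,0],40]]'
python3 - <<'E'
from h import *
c=cam('wrist'); im,d=read_camera('wrist'); W=cloud(c,d); cv2.imwrite('pics/w1.png',im[:,:,::-1])
s=state(); print(s['position'],s['ft_force'])
q=W.reshape(-1,3); q=q[np.isfinite(q[:,0])]; q=q[(q[:,2]>85)&(q[:,2]<112)&(np.hypot(q[:,0]-568,q[:,1]-221)<60)&(q[:,1]>190)]
r=cv2.minAreaRect(q[:,:2].astype(np.float32)); print(len(q),r,np.median(q,0),q.mean(0)); print(look_for('wrist','carriage_grip'))
print(shift(568.5,221.5,90))
E
```

```text
clock: 3.4
position: [563.7, 216.9, 196.0]
orientation: [[0.994, 0.108, -0.009], [0.108, -0.994, -0.002], [-0.009, 0.001, -1.0]]
ft_force: [0.3, -0.7, 0.5]
grip_width: 40.2
grip_force: 0.0
[565.89970126 217.28748049 198.81751632] [0.35231101 0.21345097 0.46341649]
1524 ((569.467041015625, 222.18487548828125), (91.47599029541016, 11.969585418701172), 6.244316577911377) [573.73744165 222.29111325 104.64984869] [572.82725071 222.29113057 104.15094696]
[{'point': [336.8, 176.9], 'score': 0.74}]
[  1.3  -3.8 110.7]
```

View pics/w1.png

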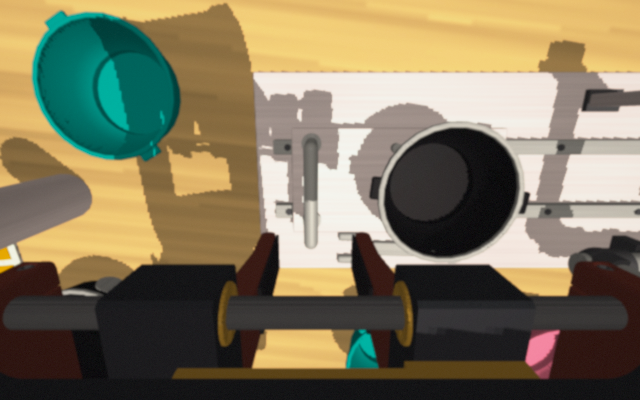

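The wrist view shows the pull handle bar (311,190) between the open fingers and the bowl clear to the right (450,190). The bar is at (569.5, 222), yaw 6.2°. Now lower and grip.

```bash
python3 -m crank '[[[2,-5,40],[0,0,0],40],[[2,-5,80],[0,0,0],40],[[2,-5,108],[0,0,0],40],[[2,-5,108],[0,0,0],40],[[2,-5,108],[0,0,0],0]]' 30
python3 -m crank '[[[0,0,0],[0,0,0],0],[[0,0,0],[0,0,0],0],[[0,0,0],[0,0,0],0]]' 30
```

```text
clock: 4.12
position: [570.7, 223.2, 94.4]
orientation: [[0.994, 0.107, 0.004], [0.107, -0.994, 0.001], [0.004, -0.001, -1.0]]
ft_force: [0.2, 0.4, 0.6]
grip_width: 33.1
grip_force: 0.0
clock: 4.5
position: [569.7, 221.3, 93.2]
orientation: [[0.994, 0.108, 0.003], [0.108, -0.994, -0.002], [0.002, 0.002, -1.0]]
ft_force: [-0.5, -5.3, 6.0]
grip_width: 10.9
grip_force: 30.0
```

```bash
python3 -m crank '[[[0,3,0],[0,0,0],0],[[0,9,0],[0,0,0],0],[[0,18,0],[0,0,0],0],[[0,30,0],[0,0,0],0],[[0,42,0],[0,0,0],0]]'
python3 -m crank '[[[0,12,0],[0,0,0],0],[[0,24,0],[0,0,0],0],[[0,36,0],[0,0,0],0],[[0,48,0],[0,0,0],0],[[0,60,0],[0,0,0],0]]'
python3 -m crank '[[[0,12,0],[0,0,0],0],[[0,24,0],[0,0,0],0],[[0,36,0],[0,0,0],0],[[0,46,0],[0,0,0],0],[[0,54,0],[0,0,0],0]]'
```

```text
clock: 5.12
position: [574.0, 181.7, 93.2]
orientation: [[0.994, 0.108, 0.002], [0.108, -0.994, 0.002], [0.003, -0.002, -1.0]]
ft_force: [-0.9, 3.0, 4.5]
grip_width: 11.1
grip_force: 30.0
clock: 5.75
position: [580.5, 121.8, 93.2]
orientation: [[0.994, 0.107, 0.002], [0.107, -0.994, 0.002], [0.003, -0.001, -1.0]]
ft_force: [-1.3, 3.1, 7.1]
grip_width: 11.2
grip_force: 30.0
clock: 6.38
position: [586.3, 67.9, 93.2]
orientation: [[0.994, 0.107, 0.002], [0.107, -0.994, 0.001], [0.003, -0.001, -1.0]]
ft_force: [0.6, 3.0, 6.1]
grip_width: 11.1
grip_force: 30.0
```

```bash
python3 -m crank '[[[0,7,0],[0,0,0],0],[[0,13,0],[0,0,0],0],[[0,19,0],[0,0,0],0],[[0,23,0],[0,0,0],0],[[0,25,0],[0,0,0],0]]'
python3 -m crank '[[[0,1,0],[0,0,0],0],[[0,2,0],[0,0,0],0],[[0,3,0],[0,0,0],0],[[0,4,0],[0,0,0],0],[[0,4,0],[0,0,0],0]]'
```

```text
clock: 7.0
position: [589.0, 43.2, 93.2]
orientation: [[0.994, 0.107, 0.002], [0.107, -0.994, 0.001], [0.003, -0.001, -1.0]]
ft_force: [-1.3, 1.9, 6.4]
grip_width: 10.8
grip_force: 30.0
clock: 7.62
position: [589.0, 42.2, 93.1]
orientation: [[0.994, 0.106, 0.002], [0.106, -0.994, 0.005], [0.003, -0.005, -1.0]]
ft_force: [-0.5, 12.2, 8.2]
grip_width: 11.1
grip_force: 30.0
```

The end stop was met at 12 N. Relax, open, rise.

```bash
python3 -m crank '[[[0,-2,0],[0,0,0],0],[[0,-2,0],[0,0,0],40],[[0,-2,0],[0,0,0],40],[[0,-2,0],[0,0,0],40],[[0,-2,0],[0,0,0],40]]'
python3 -m crank '[[[0,-2,-30],[0,0,0],40],[[0,-2,-85],[0,0,0],40],[[0,-2,-145],[0,0,0],40],[[0,-2,-200],[0,0,0],40],[[0,-2,-220],[0,0,0],40]]'
python3 - <<'E'
from h import *
c=cam('scene'); im,d=read_camera('scene'); W=cloud(c,d)
q=W.reshape(-1,3); q=q[np.isfinite(q[:,0])]; 
for y0,y1,x in ((20,70,589),):
    p=q[(q[:,2]>92)&(q[:,2]<112)&(abs(q[:,0]-x)<60)&(q[:,1]>y0)&(q[:,1]<y1)]; print(len(p),cv2.minAreaRect(p[:,:2].astype(np.float32)) if len(p)>4 else 0)
p=q[(q[:,2]>178)&(q[:,2]<235)&(np.hypot(q[:,0]-546,q[:,1]+318)<40)];print(len(p),cv2.minAreaRect(p[:,:2].astype(np.float32)))
c=cam('wrist'); s=state(); print(s['position']); im2,d=read_camera('wrist')
cv2.imwrite('pics/w2.png',np.vstack([cv2.resize(im2,(480,300)),cv2.resize(im[150:350,200:520],(480,300))])[:,:,::-1])
print(shift(545,-316,310))
E
```

```text
clock: 8.25
position: [588.0, 40.6, 91.5]
orientation: [[0.994, 0.107, -0.0], [0.107, -0.994, 0.0], [-0.0, -0.0, -1.0]]
ft_force: [-1.6, -0.3, 0.4]
grip_width: 40.0
grip_force: 0.0
clock: 8.88
position: [589.6, 42.6, 315.9]
orientation: [[0.994, 0.107, 0.006], [0.107, -0.994, -0.0], [0.006, 0.001, -1.0]]
ft_force: [-0.1, 0.2, -0.9]
grip_width: 40.0
grip_force: 0.0
122 ((588.9083862304688, 41.0609245300293), (91.03256225585938, 11.976775169372559), 6.370419502258301)
127 ((546.0259399414062, -320.2481994628906), (20.10694694519043, 19.029102325439453), 59.2039794921875)
[590.15240572  42.58947555 317.19267944]
[-82.8 351.7   4.5]
```

View pics/w2.png

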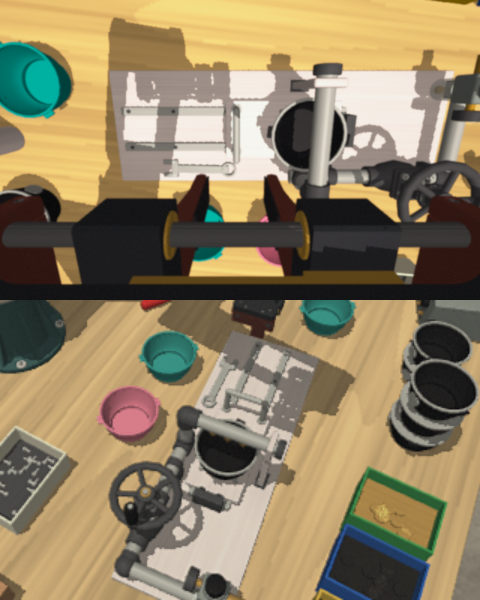

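The bowl sits upright under the nozzles and the bar has moved about 181 mm to home. Now over to the crank.

```bash
python3 -m crank '[[[-14,58,0],[0,0,0],50],[[-28,117,0],[0,0,0],50],[[-42,176,0],[0,0,0],50],[[-56,235,0],[0,0,0],50],[[-70,294,0],[0,0,0],50]]'
python3 -m crank '[[[-10,40,0],[0,0,0],50],[[-13,56,0],[0,0,0],50],[[-13,56,20],[0,0,0],50],[[-13,56,20],[0,0,0],50]]'
python3 - <<'E'
from h import *
c=cam('wrist'); im,d=read_camera('wrist'); W=cloud(c,d); cv2.imwrite('pics/w3.png',im[:,:,::-1])
print(state()['position'])
q=W.reshape(-1,3); q=q[np.isfinite(q[:,0])]
p=q[(q[:,2]>180)&(q[:,2]<236)&(np.hypot(q[:,0]-546,q[:,1]+318)<35)]
print(len(p),p[:,2].max() if len(p) else 0)
t=p[p[:,2]>222]; print('top',len(t),cv2.minAreaRect(t[:,:2].astype(np.float32)))
from scipy.optimize import least_squares
p=q[(q[:,2]>160)&(q[:,2]<175)&(np.hypot(q[:,0]-536,q[:,1]+264)<75)&(np.hypot(q[:,0]-536,q[:,1]+264)>45)]
f=least_squares(lambda a:np.hypot(p[:,0]-a[0],p[:,1]-a[1])-56,[536,-264],loss='soft_l1',f_scale=3); print(len(p),f.x)
p=q[(q[:,2]>162)&(q[:,2]<192)&(np.hypot(q[:,0]-536,q[:,1]+264)<25)]
if len(p): print('hub',cv2.minAreaRect(p[:,:2].astype(np.float32)))
print(shift(545,-317,186))
E
```

```text
clock: 9.6
position: [548.7, -258.5, 309.6]
orientation: [[0.994, 0.107, -0.002], [0.107, -0.994, 0.002], [-0.002, -0.002, -1.0]]
ft_force: [1.6, 0.1, -0.3]
grip_width: 50.0
grip_force: 0.0
clock: 10.1
position: [541.8, -312.5, 289.0]
orientation: [[0.994, 0.108, -0.004], [0.108, -0.994, 0.004], [-0.004, -0.004, -1.0]]
ft_force: [0.1, 0.3, -0.8]
grip_width: 50.1
grip_force: 0.0
[ 542.51519257 -312.71072842  290.25783896]
840 231.20481558385848
top 560 ((544.8407592773438, -318.4171447753906), (19.286197662353516, 20.59931182861328), 46.120750427246094)
4818 [ 537.04179812 -265.61143427]
hub ((537.5202026367188, -264.1617126464844), (48.09505081176758, 46.699073791503906), 80.78404998779297)
[  2.2   4.8 104.2]
```

View pics/w3.png

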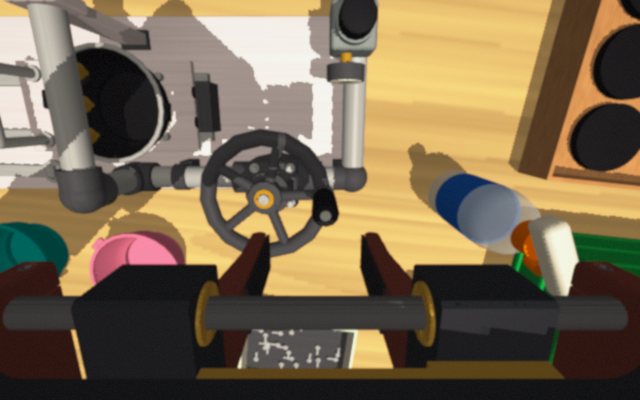

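The crank top is at (325,215) in the wrist picture, between the finger columns. It measures (544.8, -318.4), 54 mm from the axis (537.3, -264.8), which matches 55 mm. That is about 182° open. Descend and grip.

```bash
python3 -m crank '[[[2,6,30],[0,0,0],50],[[2,6,70],[0,0,0],50],[[2,6,104],[0,0,0],50],[[2,6,104],[0,0,0],50],[[2,6,104],[0,0,0],50]]'
python3 -m crank '[[[0,0,0],[0,0,0],0],[[0,0,0],[0,0,0],0],[[0,0,0],[0,0,0],0],[[0,0,0],[0,0,0],0]]' 35
python3 -c "
from h import *
s=state();print(s['position'],s['grip_width'],s['ft_force'])
A=np.array([537.3,-264.8]);d=s['position'][:2]-A;a=np.degrees(np.arctan2(d[1],d[0]));print(a,np.hypot(*d))
y=6.3
R=s['orientation']
for sg in(-1,1):
  for st in (24,):
    for k in range(1,6):
      b=np.radians(a+sg*st*k);t=A+55*np.array([np.cos(b),np.sin(b)]);w=np.r_[t-s['position'][:2],0];print(sg,k,(R.T@w).round(1))
"
```

```text
clock: 10.78
position: [546.8, -320.0, 189.3]
orientation: [[0.994, 0.108, 0.002], [0.108, -0.994, -0.001], [0.002, 0.001, -1.0]]
ft_force: [-0.2, -0.8, 1.1]
grip_width: 50.1
grip_force: 0.0
clock: 11.28
position: [545.8, -319.5, 188.2]
orientation: [[0.994, 0.108, 0.0], [0.108, -0.994, 0.001], [0.001, -0.001, -1.0]]
ft_force: [-0.4, 1.9, 5.0]
grip_width: 20.3
grip_force: 35.0
[ 545.81606013 -319.45914691  188.24597039] 20.344668193156455 [-0.40570508  1.89713277  4.97588136]
-81.14434230681205 55.31858296158257
-1 1 [-22.6  -4.   -0. ]
-1 2 [-41.7 -16.6  -0. ]
-1 3 [-54.  -35.8  -0. ]
-1 4 [-57.5 -58.4   0. ]
-1 5 [-51.5 -80.5   0. ]
1 1 [22.1 -6.1  0. ]
1 2 [ 40.  -20.4   0. ]
1 3 [ 50.5 -40.7   0. ]
1 4 [ 51.8 -63.6   0.1]
1 5 [ 43.7 -85.    0.1]
```

```bash
python3 -m crank '[[[-23,-4,0],[0,0,0],0],[[-42,-17,0],[0,0,0],0],[[-54,-36,0],[0,0,0],0],[[-57,-58,0],[0,0,0],0],[[-51,-80,0],[0,0,0],0]]' 35
cat > a.py <<'E'
from h import *
import sys
s=state();A=np.array([537.3,-264.8]);d=s['position'][:2]-A;a=np.degrees(np.arctan2(d[1],d[0]))
R=s['orientation'];Y=6.3
print('pos',s['position'].round(1),'ft',s['ft_force'].round(1),'r',np.hypot(*d).round(1),'open deg mod360',((a-Y-90)%360).round(1),'w',round(s['grip_width'],1))
for arg in sys.argv[1:]:   # absolute opening angles
    b=np.radians(float(arg)+90+Y);t=A+55*np.array([np.cos(b),np.sin(b)]);print(arg,(R.T@np.r_[t-s['position'][:2],0]).round(1))
E
python3 a.py 48 32 16 0 -8 -14
```

```text
clock: 11.9
position: [485.4, -247.3, 188.3]
orientation: [[0.994, 0.107, -0.001], [0.107, -0.994, -0.003], [-0.001, 0.003, -1.0]]
ft_force: [1.5, -5.8, -1.7]
grip_width: 20.8
grip_force: 35.0
pos [ 485.4 -247.3  188.3] ft [ 1.5 -5.8 -1.7] r 54.8 open deg mod360 65.0 w 20.8
48 [  8.7 -13.7  -0.1]
32 [ 20.4 -23.6  -0.1]
16 [ 34.4 -29.8  -0.1]
0 [ 49.6 -32.   -0.2]
-8 [ 57.2 -31.5  -0.2]
-14 [ 62.9 -30.4  -0.2]
```

```bash
python3 -m crank '[[[7,-12,0],[0,0,0],0],[[19,-22,0],[0,0,0],0],[[33,-29,0],[0,0,0],0],[[45,-32,0],[0,0,0],0],[[48,-32,0],[0,0,0],0]]' 35
python3 a.py
```

```text
clock: 12.52
position: [531.8, -210.2, 188.2]
orientation: [[0.994, 0.109, 0.0], [0.109, -0.994, -0.003], [0.0, 0.003, -1.0]]
ft_force: [-4.1, -6.1, 6.4]
grip_width: 20.2
grip_force: 35.0
pos [ 531.8 -210.2  188.2] ft [-4.1 -6.1  6.4] r 54.8 open deg mod360 359.5 w 20.2
```

```bash
python3 -m crank '[[[2,0,0],[0,0,0],0],[[3,0,0],[0,0,0],0],[[4,0,0],[0,0,0],0],[[5,0,0],[0,0,0],0],[[5,0,0],[0,0,0],0]]' 35
python3 a.py
```

```text
clock: 13.15
position: [532.0, -210.2, 188.1]
orientation: [[0.994, 0.108, -0.008], [0.108, -0.994, -0.003], [-0.008, 0.002, -1.0]]
ft_force: [-14.9, -7.7, 13.3]
grip_width: 20.3
grip_force: 35.0
pos [ 532.  -210.2  188.1] ft [-14.9  -7.7  13.3] r 54.9 open deg mod360 359.2 w 20.3
```

Solidly on the stop: 15 N with no movement, at the expected angle. The command is about 5 mm ahead of the arm there, which I allow for. Now back off two turns.

```bash
python3 a.py 11 35 59 83 107
```

```text
pos [ 532.  -210.2  188.1] ft [-14.9  -7.7  13.3] r 54.9 open deg mod360 359.2 w 20.3
11 [-11.2   0.9   0.1]
35 [-32.3   9.9   0.3]
59 [-47.9  26.6   0.4]
83 [-55.3  48.3   0.5]
107 [-53.2  71.    0.6]
```

```bash
python3 -m crank '[[[-16,1,0],[0,0,0],0],[[-37,10,0],[0,0,0],0],[[-53,27,0],[0,0,0],0],[[-60,48,0],[0,0,0],0],[[-58,71,0],[0,0,0],0]]' 35
python3 a.py 131 155 179 203 227
```

```text
clock: 13.78
position: [485.6, -283.8, 188.2]
orientation: [[0.994, 0.107, 0.001], [0.107, -0.994, 0.003], [0.001, -0.003, -1.0]]
ft_force: [4.6, 6.9, 5.5]
grip_width: 20.3
grip_force: 35.0
pos [ 485.6 -283.8  188.2] ft [4.6 6.9 5.5] r 55.0 open deg mod360 103.9 w 20.3
131 [12.  22.8 -0.1]
155 [30.3 36.6 -0.1]
179 [52.6 41.6 -0.1]
203 [75.  37.2 -0. ]
227 [93.7 24.1  0. ]
```

```bash
python3 -m crank '[[[11,20,0],[0,0,0],0],[[30,34,0],[0,0,0],0],[[52,39,0],[0,0,0],0],[[74,34,0],[0,0,0],0],[[93,21,0],[0,0,0],0]]' 35
python3 a.py 251 275 299 323 347
```

```text
clock: 14.4
position: [581.4, -298.4, 188.2]
orientation: [[0.994, 0.107, 0.001], [0.107, -0.994, -0.003], [0.001, 0.003, -1.0]]
ft_force: [-5.2, -2.3, 8.0]
grip_width: 20.3
grip_force: 35.0
pos [ 581.4 -298.4  188.2] ft [-5.2 -2.3  8. ] r 55.4 open deg mod360 226.4 w 20.3
251 [ 11.8 -20.3  -0.1]
275 [ 14.5 -43.   -0.1]
299 [  7.7 -64.9  -0.2]
323 [ -7.3 -82.1  -0.3]
347 [-28.1 -91.7  -0.3]
```

```bash
python3 -m crank '[[[12,-20,0],[0,0,0],0],[[14,-43,0],[0,0,0],0],[[7,-65,0],[0,0,0],0],[[-8,-82,0],[0,0,0],0],[[-28,-92,0],[0,0,0],0]]' 35
python3 a.py 371 395 419 443 467
```

```text
clock: 15.02
position: [544.3, -210.1, 188.3]
orientation: [[0.994, 0.109, 0.004], [0.109, -0.994, -0.006], [0.003, 0.006, -1.0]]
ft_force: [2.8, -19.5, -3.2]
grip_width: 20.2
grip_force: 35.0
pos [ 544.3 -210.1  188.3] ft [  2.8 -19.5  -3.2] r 55.2 open deg mod360 346.4 w 20.2
371 [-23.5  -0.4  -0.1]
395 [-44.5   8.6  -0.1]
419 [-60.1  25.3  -0. ]
443 [-67.5  47.    0.1]
467 [-65.5  69.8   0.2]
```

```bash
python3 -m crank '[[[-23,2,0],[0,0,0],0],[[-45,11,0],[0,0,0],0],[[-60,28,0],[0,0,0],0],[[-68,50,0],[0,0,0],0],[[-66,72,0],[0,0,0],0]]' 35
python3 a.py 491 515 539 563 587
```

```text
clock: 15.65
position: [486.0, -285.0, 188.2]
orientation: [[0.994, 0.107, 0.003], [0.107, -0.994, 0.003], [0.004, -0.003, -1.0]]
ft_force: [8.3, 8.2, 4.1]
grip_width: 20.4
grip_force: 35.0
pos [ 486.  -285.   188.2] ft [8.3 8.2 4.1] r 55.1 open deg mod360 105.2 w 20.4
491 [11.8 21.6 -0. ]
515 [30.1 35.3  0. ]
539 [52.4 40.4  0.1]
563 [74.8 36.   0.2]
587 [93.5 22.8  0.3]
```

```bash
python3 -m crank '[[[12,20,0],[0,0,0],0],[[31,33,0],[0,0,0],0],[[53,38,0],[0,0,0],0],[[75,34,0],[0,0,0],0],[[94,21,0],[0,0,0],0]]' 35
python3 a.py 611 635 659 683 705 719.5
```

```text
clock: 16.27
position: [581.1, -298.8, 188.2]
orientation: [[0.994, 0.107, 0.0], [0.107, -0.994, -0.002], [-0.0, 0.002, -1.0]]
ft_force: [-6.1, -1.5, 8.6]
grip_width: 20.8
grip_force: 35.0
pos [ 581.1 -298.8  188.2] ft [-6.1 -1.5  8.6] r 55.5 open deg mod360 225.9 w 20.8
611 [ 12.1 -20.8  -0.1]
635 [ 14.9 -43.5  -0.1]
659 [  8.1 -65.3  -0.2]
683 [ -7.  -82.5  -0.2]
705 [-25.8 -91.7  -0.2]
719.5 [-39.6 -93.5  -0.2]
```

```bash
python3 -m crank '[[[12,-20,0],[0,0,0],0],[[14,-42,0],[0,0,0],0],[[7,-64,0],[0,0,0],0],[[-8,-80,0],[0,0,0],0],[[-26,-89,0],[0,0,0],0]]' 35
python3 a.py 712 719.5
```

```text
clock: 16.9
position: [547.4, -210.8, 188.3]
orientation: [[0.994, 0.108, 0.005], [0.108, -0.994, -0.001], [0.005, 0.001, -1.0]]
ft_force: [3.8, -5.9, 1.0]
grip_width: 20.5
grip_force: 35.0
pos [ 547.4 -210.8  188.3] ft [ 3.8 -5.9  1. ] r 54.9 open deg mod360 343.1 w 20.5
712 [-8.3 -1.9 -0. ]
719.5 [-15.5  -2.4  -0.1]
```

```bash
python3 -m crank '[[[-7,-1,0],[0,0,0],0],[[-13,-1,0],[0,0,0],0],[[-14,-1,0],[0,0,0],0],[[-14,-1,0],[0,0,0],0],[[-14,-1,0],[0,0,0],0]]' 50
python3 a.py 719.5
```

```text
clock: 17.52
position: [532.0, -210.4, 188.2]
orientation: [[0.994, 0.107, 0.002], [0.107, -0.994, 0.003], [0.002, -0.003, -1.0]]
ft_force: [2.0, 6.1, 7.8]
grip_width: 20.3
grip_force: 50.0
pos [ 532.  -210.4  188.2] ft [2.  6.1 7.8] r 54.6 open deg mod360 359.3 w 20.3
719.5 [-0.2 -0.4  0. ]
```

```bash
python3 -m crank '[[[0,0,0],[0,0,0],0],[[0,0,0],[0,0,0],0],[[0,0,0],[0,0,0],0]]' 50
python3 - <<'E'
from h import *
im=read_camera('wrist')[0]; im2,_=read_camera('side'); im3,_=read_camera('scene')
a=cv2.resize(im2[120:290,240:370],(300,392)); b=cv2.resize(im3[150:350,240:420],(360,400))[:392]
cv2.imwrite('pics/w4.png',np.vstack([cv2.resize(im,(660,206*2))[212:],np.hstack([a,b])])[:,:,::-1])
s=state();print(s['position'],s['ft_force'],s['grip_force'])
E
```

```text
clock: 17.9
position: [532.0, -210.4, 188.2]
orientation: [[0.994, 0.107, 0.002], [0.107, -0.994, 0.003], [0.002, -0.003, -1.0]]
ft_force: [1.8, 7.1, 8.2]
grip_width: 19.9
grip_force: 50.0
[ 532.02057572 -210.42699557  188.22149581] [1.56947981 6.3408313  7.60883237] 50.00207538862014
```

View pics/w4.png

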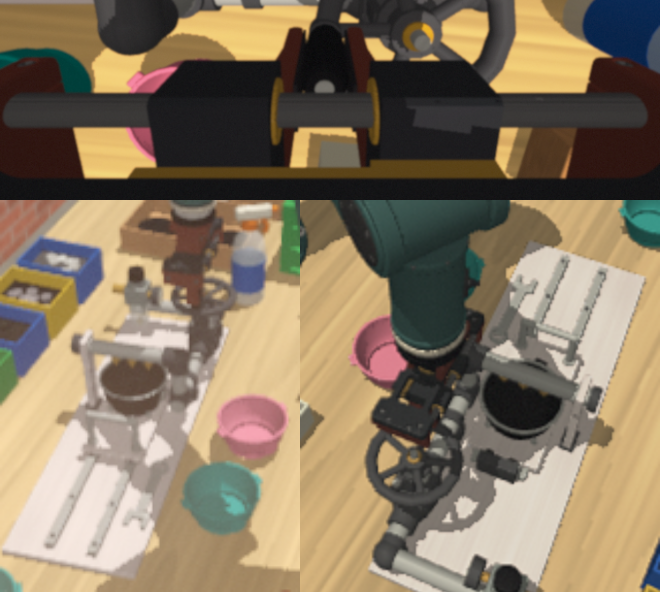

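The final picture shows the crank handle between both fingers (325,65) and the bowl home under the nozzles, upright. The arm is back at the stop reading after two full turns, with a 50 N grip.

```bash
python3 -c "
from rig import hand_in; print(hand_in())"
```

```text
the job is handed in; nothing more can be done
None
```

I handed the job in at about 18 s. The carriage is home with the bowl upright under the nozzles, and the valve was wound shut on its stop and backed off two full turns. The gripper holds the crank handle at 50 N. The two turns were counted from the arm's position, and the judge's verdict was not shown.

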